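Clamp a two-part plaster mould with the ratchet bench clamp

ROBOT

A 7-joint arm with a two-finger parallel gripper is mounted at the origin on the work surface. World frame = base frame: x ahead of the robot, y to its left, z up, the work surface at z = 0. Lengths are in m, angles in rad, forces in N, time in s.
With the tool pointing down it reaches from about 0.425 to 0.875 m from the base axis. Payload 8.4 kg.
Tool frame: the origin (TCP) lies between the finger pads; the fingertips stand bot.tcp_to_tips ahead of it and the grasp point (between the pads) is the TCP (bot.tcp_to_tips is the distance from the TCP to the fingertips, in m); z points along the fingers, y is the line along which they close (so a half turn about z gives the same grasp; the last joint's range is limited). The gripper opens to 85 mm and grips with 20 to 120 N. Pads are 22 mm wide; open, the fingers measure 114 mm over their backs; the gripper's body (76 mm by 85 mm) begins 54 mm behind the grasp point. The pads swing forward as they close: fully open they stand 13 mm farther back than shut.
Start: joints at [1.146, 0.333, 0.04, 1.465, -0.013, 1.343, -0.059], TCP at [0.208, -0.616, 0.25] pointing down, gripper open.
Joint ranges: [-2.58, 2.58], [-0.38, 2.09], [-1.3, 1.39], [0.25, 2.4], [-1.5, 4.64], [0.08, 2.09], [-2.65, 2.65]. Speed limits (rad/s): [2.22, 2.22, 2.79, 2.79, 3.14, 3.14, 3.14].

INTERFACE

Orientations are given as a unit quaternion [x, y, z, w].
In Python, from rig import bot, vision gives the robot as it stands. The module is installed in compiled form; this text tells all that it offers.
- The arm moves only by the shell command python3 -m creep 'ROWS' [FORCE]. ROWS is a JSON object of lists of equal length, an entry for each row: "translation": the shift along the tool's x, y, z in units of 2.5 cm (1.0 is 2.5 cm), a list of three; "spin": the turn about the tool's z in units of 5 degrees (1.0 is 5 degrees); "claw": the gripper's target within -1 to 1 (fully open at 1, half-way at 0, shut at -1). In form: {"translation": [[dx, dy, dz], ...], "spin": [spin, ...], "claw": [claw, ...]}. A call has 1 to 12 rows; each row shifts and turns the commanded pose from where the row before left it, along the tool's axes as they then stand; what a row does not reach is not made up. A row lasts 1/10 s, in which the tool goes at most 50 mm and 8.59 degrees, less where a joint would pass 70% of its speed; a pose out of reach is approached as far as the arm can. A call with a number of a shift or a turn outside -1 to 1 is refused whole. A call with a gripper value outside its range is refused whole. The fingers move at their own pace and stop on an object; FORCE is the grip in N (left out, the last holds). Time passes only in rows, so rows that do not move let the fingers close. It gives the time, the measured TCP pose, the force, the opening and the grip force at its end, in the units of the state.
- bot.observe(): the state, without advancing time (a new reading comes with each control period).
- vision.capture(name): name is "scene" or "side" or "wrist"; returns a dict with "pixels" (400x640x3 uint8, blue, green, red), "range_z" (400x640 float32, m along the optical axis (not along the pixel's ray), 0 where there is no reading), "fx", "fy", "cx", "cy" (pixels), "R" (3x3) and "t" (3): a world point X has camera coordinates R X + t. Camera axes: x right, y down, z forward; pixel columns grow to the right and rows downward; lengths in m; the calibration is good to about 2 mm. A picture is of the moment at which its call begins.
- bot.close_job(): hands the job in; it is judged then, once.
The state is a dict: "t": time; "joints": joint angles; "qvel": joint speeds; "tau": joint torques, N m; "eef_pos": TCP position; "orientation": TCP orientation; "wrist_force": force on the tool from outside, world axes, zero at the start; "torque": the same for the moment, N m; "opening": opening from 0.0 (shut) to 1.0 (fully open); "finger_force": force on a finger pad.
Only numpy, scipy, OpenCV 4.12 (cv2) and the standard library are available. Lean on these libraries where they do the work, as an engineer would, in place of code of your own. Each camera call takes 0.05 s, during which the arm holds its last target. There are 200 camera calls.

TASK

Take the wooden packing block out of its bin compartment and stand it upright, flat and central, in the gap between the clamp's sprung pad and the plaster mould. Then pump the ratchet lever with full strokes, one tooth at a time, until the two mould halves are shut tight and the lever has clearly turned heavy, and stop there: one tooth past the first heavy stroke does no harm, a second one cracks the plaster. Leave the other things where they are.

Things in the scene. Friction and masses are not known exactly. Their poses are not given: they have to be found in the camera images.
- clamp: grey iron bench clamp fixed on the table, 420 mm long, 140 mm wide; origin on the table under the ram; x points along the clamp from lever to fixed jaw, y across, z up. Jaw face at x = 206 mm, to z = 98 mm. Head: cheek plates 40 mm wide together, x = -145 to -27 mm, to z = 94 mm, ears for the lever to 126 mm. A toothed ram on the middle line slides through the head towards +x.
- bed (a point): centre of the top of the smooth steel bed, 18 mm above the table, 185 mm long (x, clamp axes), between lips 126 mm apart and 16 mm high, fixed jaw at its +x end. At the other end the ram's square sprung pad, 52 mm, centre 38 mm above the bed: its rubber face stands 69 to 47 mm on the -x side of this point at the start. The spring behind it gives 2.2 N per mm.
- lever_pin (a point): the pin on which the pump lever turns, 104 mm above the table, axes of the clamp. Teeth are 8 mm apart: each full stroke advances the ram by one tooth and a holding pawl keeps it there; it cannot be let back.
- lever (a joint): lever angle, rad: 0 up (its spring returns it), 0.49 at the slightly springy lower stop. A tooth is gained past 0.44; then let it rise fully. Push at the paddle near the bottom, short of the stop: 2 to 3 N with the ram free, 3 to 5 while it pushes the mould together, 7 to 8 on the stroke that first clamps it properly, about 10 one tooth further (still good), 13 is too much.
- paddle (a point): centre of the top of the lever's black paddle, a plate 46 mm along the clamp, 50 mm across, 9 mm thick, to be pushed down from above. When up it lies 135 mm from the pin towards -x and 55 mm above it; it moves on an arc of 145 mm about the pin, at the stop 70 mm lower and 8 mm farther out.
- half_a_mid (a point): middle of the mould half next to the fixed jaw: a loose white plaster block 46 mm thick (its x, along the clamp), 120 mm wide, 80 mm tall, 0.48 kg, upright on the bed, with half a pouring funnel cut in its top edge
- half_b_mid (a point): middle of the other mould half, the near one to the pad, of the same size; 3 to 10 mm short of half_a at the start. Shut, the two middles are 46 mm apart
- block_mid (a point): middle (half-way up) of the packing block: a plain wooden board, 22 mm thick (its x), 45 mm wide (its y), 120 mm tall (its z), 85 g, standing upright and loose in one of the three bin compartments, its width along the bin's x
- bin: grey open bin fixed to the table, 80 mm (x) by 146 mm (y), walls 50 mm high and 4 mm thick, inner floor 4 mm up, two dividers making three compartments side by side along y, 47.5 mm apart; origin: centre of its underside
- dowel_center (a point): middle of a round wooden dowel, 28 mm across, 105 mm tall, standing in another compartment: leave it
- batten: thin wooden batten, 8 mm thick, 45 mm wide, 140 mm tall, standing in another compartment (origin: its foot): leave it
- cutter: steel heart-shaped cutter, 68 mm, 25 mm high, lying on the table beyond the clamp: leave it
- jar: closed glass jar, 68 mm across, 95 mm tall, on the table beyond the clamp: leave it
Things that resemble listed ones, but are neither listed nor needed, are in the scene too. What is meant by the part that bears block_mid is not yellow, and is the smaller of those in its own colour. What is shaped like the part that bears half_b_mid but purple is not meant.

How it is judged:
On the way, in this order (a step that is already met when the one before it is completed fails the run):
1. the packing block stands upright on the bed between pad and mould, let go (x of block_mid in the frame of clamp between 0.05 and 0.104 m and y of block_mid in the frame of clamp between -0.02 and 0.02 m and z of block_mid in the frame of clamp below 0.084 m and angle between block_mid's own z axis and vertical below 0.2 rad and contact force between the fingers and block below 0.1 N), for 0.1 s.
2. the lever is pushed down a full stroke (value of joint lever above 0.42 rad).
3. the halves are shut and the block is pressed firmly on the mould (distance between half_a_mid and half_b_mid below 0.049 m and contact force between block and half_b above 12 N), for 0.2 s.
At the end, for the whole second after the job is handed in: Mould halves shut (middles at most 49 mm apart); block upright (0.1 rad) on the bed (at most 6 mm up), broad face to the mould (0.15 rad), at most 20 mm off the clamp's middle line, pressing on the mould with 12 to 48 N, held by the ratchet alone; lever back up (under 0.1 rad) (all of step 3 and contact force between block and half_b below 48 N and angle between block_mid's own z axis and vertical below 0.1 rad and angle between the x axis of block_mid and the x axis of clamp, either way round below 0.15 rad and y of block_mid in the frame of clamp between -0.02 and 0.02 m and z of block_mid in the frame of clamp below 0.084 m and value of joint lever below 0.1 rad); the robot touches nothing.
It fails at once if the mould is squeezed so hard that the plaster cracks (over 60 N) (contact force between block and half_b above 60 N).
It fails at once if a bystander is displaced by more than 40 mm (distance of any of dowel_center, batten, cutter, jar from where it was at the start of the episode above 0.04 m).
It also fails if it takes over 61 s, if anything falls off the work surface, if the arm or the gripper's body presses on something with over 40 N, if the wrist force passes 120 N, or if a joint passes its speed limit or range.

## Working session

There is one attempt and no reset: what is moved stays moved. The work goes in short steps, Python scripts to look and compute and a shell command to move; the robot and the scene stay as the last step left them, time stands still between calls to the robot, and variables do not carry over. Pictures are saved under pics/ and viewed, at most 10 in all, crops included, and the job is handed in when it is done.

```bash
mkdir -p pics; cat > h.py <<'E'
import numpy as np, cv2, pickle
from rig import bot, vision
def cap(n):
    c=vision.capture(n); return c
def pts(c):
    z=c["range_z"]; v,u=np.mgrid[:400,:640]
    P=np.stack([(u-c["cx"])/c["fx"]*z,(v-c["cy"])/c["fy"]*z,z],-1)
    W=(P-np.array(c["t"]).ravel())@np.array(c["R"])
    W[z==0]=np.nan
    return W
E
python3 - <<'E'
from h import *
s=bot.observe(); print({k:np.round(v,3) for k,v in s.items()}, bot.tcp_to_tips)
for n in ["scene","side"]:
    c=cap(n); cv2.imwrite(f"pics/{n}0.png",c["pixels"]); pickle.dump(c,open(n+".pkl","wb"))
    R=np.array(c["R"]);print(n,-R.T@np.array(c["t"]).ravel(),R[2])
E
```

```text
{'t': np.float64(0.0), 'joints': array([ 1.146,  0.334,  0.04 ,  1.466, -0.013,  1.343, -0.059]), 'qvel': array([-0.   , -0.001,  0.002, -0.   , -0.001,  0.   ,  0.001]), 'tau': array([-1.0000e-03, -6.5856e+01,  1.3650e+00, -4.0556e+01,  1.7000e-02,
        1.2000e-02,  0.0000e+00]), 'eef_pos': array([ 0.208, -0.615,  0.249]), 'orientation': array([ 0.987,  0.162, -0.   , -0.001]), 'wrist_force': array([ 0.994, -0.16 ,  0.318]), 'torque': array([-0.009,  0.068,  0.021]), 'finger_force': np.float64(0.0), 'opening': np.float64(0.999)} 0.019
scene [1.07981982 0.45706076 0.92612631] [-0.49965996 -0.3832049  -0.77684872]
side [-0.04832533  0.91741261  0.92821349] [ 0.45538924 -0.65837098 -0.59930651]
```

View pics/scene0.png

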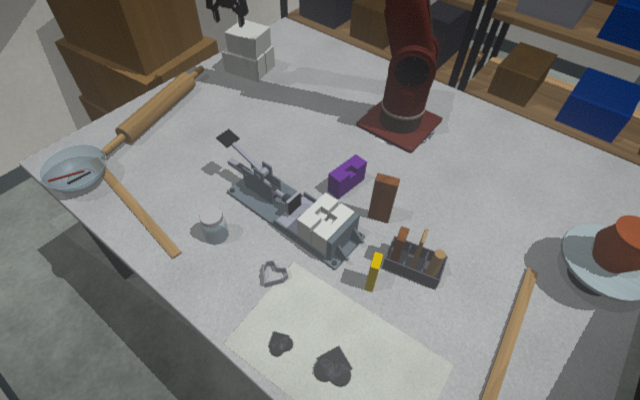

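View pics/side0.png

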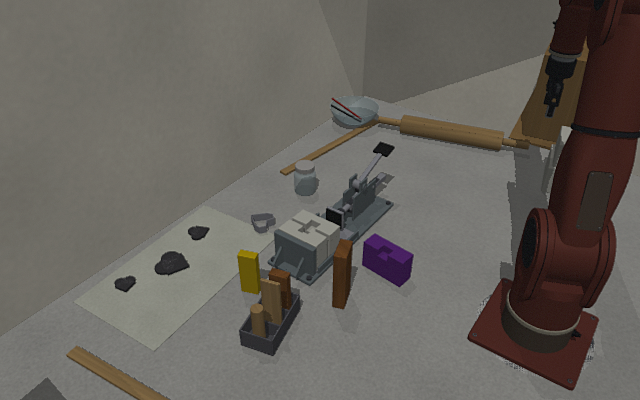

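The scene view shows the brown block in the bin at about (401,240), the batten at (424,238) and the dowel at (440,258). The larger brown decoy stands at (385,195), the white mould is at (325,222) and the black paddle at (228,137). In the side view the block is at (280,288), the pad at (333,215) and the paddle at (383,150).

```bash
python3 - <<'E'
from h import *
for n in ["scene","side"]:
    c=pickle.load(open(n+".pkl","rb")); W=pts(c); img=c["pixels"]; hsv=cv2.cvtColor(img,cv2.COLOR_BGR2HSV)
    H,S,V=[hsv[...,i].astype(int) for i in range(3)]
    z=W[...,2]
    def rep(name,m):
        p=W[m][:,:2]
        if len(p)<5: print(n,name,len(p));return
        r=cv2.minAreaRect((p*1000).astype(np.float32))
        print(n,name,len(p),"c",np.round(r[0],1),"size",np.round(r[1],1),"ang",round(r[2],1),"mean",np.round(np.nanmean(W[m],0)*1000,1))
    box=np.zeros((400,640),bool)
    def sub(u0,u1,v0,v1):
        b=box.copy(); b[v0:v1,u0:u1]=1; return b
    if n=="scene":
        A=sub(280,370,185,275);P=sub(210,245,120,155);B=sub(390,415,222,262);G=sub(380,450,220,290);PAD=sub(285,305,185,215)
    else:
        A=sub(270,345,205,280);P=sub(368,398,138,162);B=sub(268,292,265,312);G=sub(235,303,285,355);PAD=sub(322,345,203,232)
    rep("mould top",A&(z>.092)&(z<.104)&(S<40)&(V>120))
    rep("paddle",P&(z>.14)&(V<70))
    br=B&(H<14)&(S>100)
    print("brown z",np.nanmax(z[br]) if br.any() else None)
    rep("blocktop",br&(z>.117)&(z<.135)); rep("blockall",br&(z>0.05))
    rep("binrim",G&(abs(z-.05)<.005)&(S<60))
    rep("pad",PAD&(V<60)&(z>.03)&(z<.09))
    print("binS",np.nanmedian(S[G]),)
    cv2.imwrite(f"pics/{n}crop.png",cv2.resize(img[110:310,200:460] if n=="scene" else img[130:360,230:420],None,fx=3 if n=="scene" else 2.6,fy=3 if n=="scene" else 2.6,interpolation=cv2.INTER_CUBIC))
E
```

```text
scene mould top 1422 c [563.5 104.6] size [119.2 124.6] ang 88.1 mean [567.2 107.   98.7]
scene paddle 188 c [ 563.1 -266.5] size [42.6 44.7] ang 89.3 mean [ 563.8 -264.9  159.3]
brown z 0.1286516521124866
scene blocktop 105 c [506.5 291.3] size [41.  18.9] ang 14.2 mean [507.  291.7 125. ]
scene blockall 105 c [506.5 291.3] size [41.  18.9] ang 14.2 mean [507.  291.7 125. ]
scene binrim 332 c [493.9 340.4] size [ 82.2 146.4] ang 13.9 mean [501.6 343.3  49.6]
scene pad 105 c [565.3 -12.3] size [45.5  3.8] ang 0.3 mean [566.8 -12.3  58.9]
binS 6.0
side mould top 942 c [563.4  96.7] size [106.7 121.9] ang 87.2 mean [563.1  98.4  97.6]
side paddle 196 c [ 558.7 -263.3] size [49.3 52.7] ang 85.3 mean [ 557.2 -264.9  157. ]
brown z 0.12614350382062772
side blocktop 38 c [500.9 291. ] size [42.4 23.4] ang 10.0 mean [500.6 289.8 122.9]
side blockall 120 c [500.8 291. ] size [42.6 23.4] ang 10.1 mean [492.4 293.1  98.2]
side binrim 292 c [491.4 340.2] size [ 82.4 149.7] ang 13.5 mean [475.4 362.1  48.6]
side pad 216 c [573.2 -42.7] size [48.  86.2] ang 21.8 mean [560.5 -17.8  61.4]
binS 14.0
```

View pics/scenecrop.png

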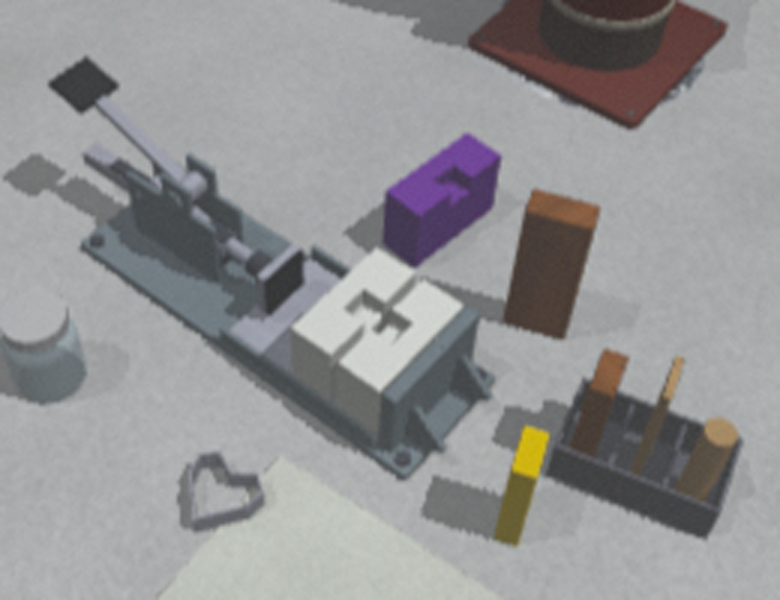

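The crop confirms the layout: clamp +x runs along world +y, and the gap between pad and mould is about 55 mm. I'll turn the tool so the fingers close along the block's width, then travel.

```bash
python3 -m creep '{"translation":[[0,0,0],[0,0,0],[0,0,0],[0,0,0],[0,0,0],[0,0,0],[0,0,0],[0,0,0],[0,0,0],[0,0,0],[0,0,0],[0,0,0]],"spin":[-1,-1,-1,-1,-1,-1,-1,-1,-1,-1,-1,-1],"claw":[1,1,1,1,1,1,1,1,1,1,1,1]}'
python3 -m creep '{"translation":[[0,0,0],[0,0,0],[0,0,0],[0,0,0],[0,0,0],[0,0,0]],"spin":[-1,-1,-1,-1,-1,0],"claw":[1,1,1,1,1,1]}'
python3 -m creep '{"translation":[[1,1,0],[1,1,0],[1,1,0],[1,1,0],[1,1,0],[1,1,0],[1,1,0],[1,1,0],[1,1,0],[1,1,0]],"spin":[0,0,0,0,0,0,0,0,0,0],"claw":[1,1,1,1,1,1,1,1,1,1]}'
python3 - <<'E'
from h import *
c=pickle.load(open("side.pkl","rb")); W=pts(c)
for nm,(u0,u1,v0,v1) in dict(brown=(333,353,240,307),yellow=(238,258,250,293),purple=(362,412,235,285)).items():
    p=W[v0:v1,u0:u1].reshape(-1,3); print(nm,np.round(np.nanpercentile(p[p[:,2]>.03],[5,50,98],axis=0),3))
E
```

```text
t: 1.3
eef_pos: [0.2079, -0.6156, 0.2498]
orientation: [0.772, 0.635, 0.0, -0.0]
wrist_force: [0.3, 0.8, -0.2]
opening: 1.001
finger_force: 0.0
t: 1.9
eef_pos: [0.2079, -0.6156, 0.2498]
orientation: [0.617, 0.787, 0.0, -0.0]
wrist_force: [0.0, -0.2, -0.6]
opening: 1.0
finger_force: 0.0
t: 2.9
eef_pos: [0.3923, -0.3124, 0.2503]
orientation: [0.619, 0.785, -0.0, -0.0]
wrist_force: [0.6, 0.1, -0.3]
opening: 1.003
finger_force: 0.0
brown [[0.386 0.081 0.038]
 [0.4   0.201 0.117]
 [0.502 0.211 0.167]]
yellow [[0.582 0.273 0.037]
 [0.6   0.288 0.087]
 [0.623 0.297 0.121]]
purple [[0.31  0.012 0.035]
 [0.364 0.045 0.071]
 [0.427 0.06  0.082]]
```

```bash
python3 -m creep '{"translation":[[1,1,0],[1,1,0],[1,1,0],[1,1,0],[1,1,0],[1,1,0],[1,1,0],[1,1,0],[1,1,0],[1,1,0]],"spin":[0,0,0,0,0,0,0,0,0,0],"claw":[1,1,1,1,1,1,1,1,1,1]}'
python3 - <<'E'
from h import *
c=cap("wrist"); cv2.imwrite("pics/w1.png",c["pixels"]); pickle.dump(c,open("w1.pkl","wb"))
E
python3 -m creep '{"translation":[[1,0,0],[1,0,0],[1,0,0],[1,0,0],[1,0,0],[1,0,0],[1,0,0],[1,0,0],[1,0,0],[1,0,0]],"spin":[0,0,0,0,0,0,0,0,0,0],"claw":[1,1,1,1,1,1,1,1,1,1]}'
python3 - <<'E'
from h import *
c=cap("wrist"); cv2.imwrite("pics/w2.png",c["pixels"]); pickle.dump(c,open("w2.pkl","wb"))
cv2.imwrite("pics/w12.png",cv2.resize(np.vstack([cv2.imread("pics/w1.png"),c["pixels"]]),None,fx=.75,fy=.75))
print(bot.observe()["eef_pos"])
E
```

```text
t: 3.9
eef_pos: [0.5762, -0.0107, 0.2502]
orientation: [0.619, 0.785, -0.0, -0.0]
wrist_force: [0.9, -0.1, 0.2]
opening: 0.998
finger_force: 0.0
t: 4.95
eef_pos: [0.5163, 0.2319, 0.2502]
orientation: [0.619, 0.785, -0.0, -0.0]
wrist_force: [0.8, 0.1, 0.4]
opening: 1.001
finger_force: 0.0
[0.5143424  0.23658987 0.25045794]
```

View pics/w12.png

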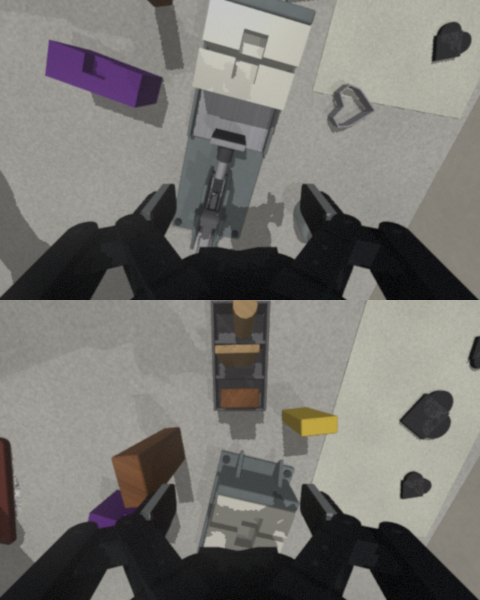

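The top picture shows the pad at about (228,140), the gap, and the mould's near face just above it. In the bottom picture the block top is at about (240,398) in the nearest compartment, square to the tool.

```bash
python3 - <<'E'
from h import *
def rect(n,p):
    r=cv2.minAreaRect((p[:,:2]*1000).astype(np.float32)); print(n,len(p),np.round(r[0],1),np.round(r[1],1),round(r[2],1),"zmed",round(float(np.median(p[:,2]))*1000,1), "corners",np.round(cv2.boxPoints(r)).tolist())
c=pickle.load(open("w1.pkl","rb")); W=pts(c); hsv=cv2.cvtColor(c["pixels"],cv2.COLOR_BGR2HSV).astype(int); H,S,V=[hsv[...,i] for i in range(3)]
u=np.mgrid[:400,:640][1]
m=(abs(W[...,2]-.098)<.006)&(V>150)&(u>240)&(u<430)
_,l,st,_=cv2.connectedComponentsWithStats(m.astype(np.uint8));
for i in range(1,len(st)):
    if st[i,4]>300: print(st[i]); rect("white",W[l==i])
v=np.mgrid[:400,:640][0]
pm=(u>270)&(u<340)&(v>165)&(v<205)&(W[...,2]>.06)&(W[...,2]<.09)
rect("pad top+",W[pm]); print("pad y max",np.nanpercentile(W[pm][:,1],[50,90,98]))
c=pickle.load(open("w2.pkl","rb")); W=pts(c); hsv=cv2.cvtColor(c["pixels"],cv2.COLOR_BGR2HSV).astype(int); H,S,V=[hsv[...,i] for i in range(3)]
m=(H<14)&(S>90)&(u>280)&(u<360)&(v>100)&(v<150)&(abs(W[...,2]-.124)<.008)
rect("block",W[m])
m=(abs(W[...,2]-.05)<.005)&(u>270)&(u<370)&(v<150)&(S<60); rect("rim",W[m])
E
```

```text
[ 270    0  145   90 6856]
white 6856 [567.3 123.5] [ 46.3 120.5] 88.9 zmed 97.7 corners [[507.0, 102.0], [627.0, 99.0], [628.0, 145.0], [507.0, 148.0]]
[ 256   64  137   83 5703]
white 5703 [564.6  68.3] [ 46.  120.3] 89.2 zmed 97.7 corners [[504.0, 46.0], [624.0, 45.0], [625.0, 91.0], [505.0, 92.0]]
pad top+ 931 [564.8 -28.1] [31.3 51.7] 89.3 zmed 80.4 corners [[539.0, -43.0], [590.0, -44.0], [591.0, -13.0], [539.0, -12.0]]
pad y max [-0.01893646 -0.01280669 -0.01253575]
block 1236 [505.4 290. ] [44.3 21.2] 13.5 zmed 123.6 corners [[481.0, 295.0], [486.0, 274.0], [529.0, 285.0], [524.0, 305.0]]
rim 1613 [494.6 339.4] [ 80.2 145. ] 13.4 zmed 49.3 corners [[439.0, 401.0], [472.0, 260.0], [550.0, 278.0], [517.0, 419.0]]
```

```bash
python3 -m creep '{"translation":[[1,0.15,0],[1,0,0],[0.16,0,0],[0,0,1],[0,0,1],[0,0,1],[0,0,1],[0,0,0.9],[0,0,0.8],[0,0,0]],"spin":[0,0,0,0,0,0,0,0,0,0],"claw":[1,1,1,1,1,1,1,1,1,1]}'
python3 -m creep '{"translation":[[0,0,0],[0,0,0],[0,0,0],[0,0,0],[0,0,0],[0,0,0],[0,0,0],[0,0,0]],"spin":[0,0,0,0,0,0,0,0],"claw":[-1,-1,-1,-1,-1,-1,-1,-1]}' 40
```

```text
t: 6.0
eef_pos: [0.5064, 0.2825, 0.1051]
orientation: [0.619, 0.786, -0.002, -0.001]
wrist_force: [-0.5, -0.3, 0.8]
opening: 0.997
finger_force: 0.0
t: 6.8
eef_pos: [0.508, 0.2848, 0.1092]
orientation: [0.618, 0.786, 0.001, 0.0]
wrist_force: [-3.4, -1.5, 6.7]
opening: 0.524
finger_force: 40.2
```

```bash
python3 -m creep '{"translation":[[0,0,-0.5],[0,0,-1],[0,0,-1],[0,0,-1],[0,0,-1],[0,0,-1],[0,0,-0.5],[0,0,0],[0,0,0]],"spin":[0,0,0,0,0,0,0,0,0],"claw":[-1,-1,-1,-1,-1,-1,-1,-1,-1]}'
python3 - <<'E'
from h import *
s=bot.observe(); print(s["eef_pos"],s["orientation"],s["opening"])
E
```

```text
t: 7.7
eef_pos: [0.5074, 0.2842, 0.2572]
orientation: [0.618, 0.786, -0.0, -0.0]
wrist_force: [0.1, -0.6, -1.5]
opening: 0.519
finger_force: 41.3
[0.5073855  0.28421098 0.25722502] [ 6.18017737e-01  7.86164104e-01 -2.77459073e-04 -3.43939674e-05] 0.5186211209642917
```

```bash
python3 -m creep '{"translation":[[0,0,0],[0,0,0],[0,0,0]],"spin":[1,1,0.9],"claw":[-1,-1,-1]}'
python3 -m creep '{"translation":[[-0.9,0.5,0],[-1,0.5,0],[-1,0.5,0],[-1,0.5,0],[-1,0.48,0],[-1,0,0],[-1,0,0],[-1,0,0],[-1,0,0],[-1,0,0],[-1,0,0],[0,0,0]],"spin":[0,0,0,0,0,0,0,0,0,0,0,0],"claw":[-1,-1,-1,-1,-1,-1,-1,-1,-1,-1,-1,-1]}'
python3 - <<'E'
from h import *
c=cap("wrist"); d=cap("scene");e=cap("side"); pickle.dump((c,d,e),open("hold.pkl","wb"))
cv2.imwrite("pics/hold.png",np.vstack([cv2.resize(d["pixels"][100:280,200:440],(400,300)),cv2.resize(e["pixels"][110:290,240:480],(400,300))]))
s=bot.observe(); print(s["eef_pos"],s["orientation"],s["opening"])
E
```

```text
t: 8.0
eef_pos: [0.507, 0.284, 0.2561]
orientation: [0.713, 0.701, -0.001, -0.001]
wrist_force: [-0.1, -0.2, -0.2]
opening: 0.521
finger_force: 41.4
t: 9.2
eef_pos: [0.565, 0.0064, 0.2559]
orientation: [0.714, 0.7, -0.002, -0.0]
wrist_force: [0.1, -0.5, -1.3]
opening: 0.52
finger_force: 41.4
[0.56509562 0.01161372 0.25675328] [ 7.12132783e-01  7.02044213e-01 -3.76518734e-04 -8.24697097e-04] 0.5201290006375533
```

View pics/hold.png

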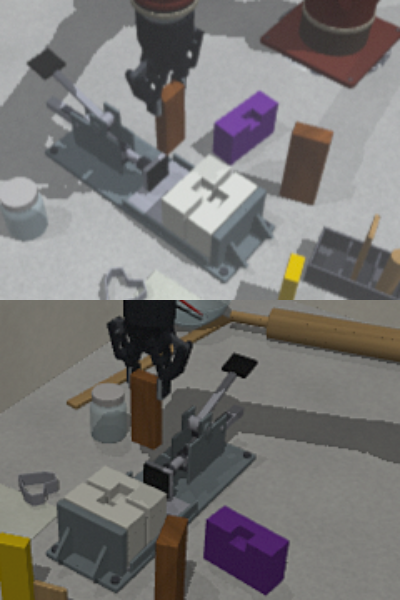

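The block hangs upright from the fingers over the gap, at about (172,115) in the scene half and (147,410) in the side half. I'll check its position and tilt from depth.

```bash
python3 - <<'E'
from h import *
c,d,e=pickle.load(open("hold.pkl","rb"))
for n,c,b in (("scene",d,(290,315,145,195)),("side",e,(313,342,150,205))):
    W=pts(c); hsv=cv2.cvtColor(c["pixels"],cv2.COLOR_BGR2HSV).astype(int)
    v,u=np.mgrid[:400,:640]
    m=(u>b[0])&(u<b[1])&(v>b[2])&(v<b[3])&(hsv[...,0]<16)&(hsv[...,1]>90)&(W[...,2]>.13)
    p=W[m]; print(n,len(p),np.round(np.percentile(p,[2,50,98],axis=0),3))
    f=p[p[:,1]>np.percentile(p[:,1],30)] if n=="side" else p
    A=np.c_[p[:,0],p[:,2],np.ones(len(p))]; s=np.linalg.lstsq(A,p[:,1],rcond=None)[0]; 
    for _ in range(5):
        r=abs(A@s-p[:,1]); s=np.linalg.lstsq(A[r<.005],p[r<.005,1],rcond=None)[0]
    print("plane y=ax+bz+c",np.round(s,3),(r<.005).sum(),"y at x=.565,z=.2",s@[.565,.2,1])
E
```

```text
scene 335 [[0.547 0.01  0.162]
 [0.564 0.026 0.243]
 [0.584 0.028 0.274]]
plane y=ax+bz+c [-0.004 -0.009  0.031] 282 y at x=.565,z=.2 0.026142081525193147
side 717 [[0.539 0.01  0.156]
 [0.559 0.026 0.218]
 [0.584 0.031 0.272]]
plane y=ax+bz+c [-0.007 -0.003  0.032] 594 y at x=.565,z=.2 0.02681124792494246
```

```bash
python3 -m creep '{"translation":[[0,0,0.7],[0,0,1],[0,0,1],[0,0,1],[0,0,0.8],[0,0,0.5],[0,0,0],[0,0,0]],"spin":[0,0,0,0,0,0,0,0],"claw":[-1,-1,-1,-1,-1,-1,-1,-1]}'
python3 -m creep '{"translation":[[0,0,0.1],[0,0,0.1],[0,0,0.1],[0,0,0]],"spin":[0,0,0,0],"claw":[-1,-1,-1,-1]}'
```

```text
t: 10.15
eef_pos: [0.5658, 0.0118, 0.1333]
orientation: [0.712, 0.702, 0.0, -0.0]
wrist_force: [-0.1, -0.4, -0.0]
opening: 0.52
finger_force: 41.4
t: 10.55
eef_pos: [0.5655, 0.011, 0.1252]
orientation: [0.712, 0.702, -0.0, -0.0]
wrist_force: [-0.8, -0.1, -0.6]
opening: 0.519
finger_force: 41.4
```

```bash
python3 -m creep '{"translation":[[0,0,0.08],[0,0,0],[0,0,0.04],[0,0,0]],"spin":[0,0,0,0],"claw":[-1,-1,-1,-1]}'
python3 -m creep '{"translation":[[0,0,0.04],[0,0,0]],"spin":[0,0],"claw":[-1,-1]}'
```

```text
t: 10.95
eef_pos: [0.5658, 0.0112, 0.1232]
orientation: [0.712, 0.702, 0.0, 0.0]
wrist_force: [-2.9, -0.1, 7.4]
opening: 0.521
finger_force: 42.6
t: 11.15
eef_pos: [0.5658, 0.0113, 0.1231]
orientation: [0.712, 0.702, -0.0, 0.0]
wrist_force: [-7.5, -0.3, 16.9]
opening: 0.522
finger_force: 44.1
```

```bash
python3 -m creep '{"translation":[[0,0,-0.05],[0,0,0],[0,0,0],[0,0,0],[0,0,0],[0,0,0]],"spin":[0,0,0,0,0,0],"claw":[-1,-1,0.3,0.6,1,1]}' 20
python3 -m creep '{"translation":[[0,0,-0.5],[0,0,-1],[0,0,-1],[0,0,-1],[0,0,-1],[0,0,0]],"spin":[0,0,0,0,0,0],"claw":[1,1,1,1,1,1]}'
python3 - <<'E'
from h import *
c=cap("side");d=cap("scene")
for n,c,b in (("scene",d,(285,325,155,225)),("side",c,(308,342,180,245))):
    W=pts(c); hsv=cv2.cvtColor(c["pixels"],cv2.COLOR_BGR2HSV).astype(int)
    v,u=np.mgrid[:400,:640]
    m=(u>b[0])&(u<b[1])&(v>b[2])&(v<b[3])&(hsv[...,0]<16)&(hsv[...,1]>90)&(W[...,2]>.08)
    p=W[m]; print(n,len(p),np.round(np.percentile(p,[2,50,98],axis=0),3))
    t=p[p[:,2]>.133]; r=cv2.minAreaRect((t[:,:2]*1000).astype(np.float32)); print(r)
cv2.imwrite("pics/placed.png",np.vstack([cv2.resize(d["pixels"][100:280,200:440],(400,300)),cv2.resize(cap("side")["pixels"][110:290,240:480],(400,300))]))
E
```

```text
t: 11.75
eef_pos: [0.5655, 0.0111, 0.1224]
orientation: [0.712, 0.702, -0.0, -0.0]
wrist_force: [0.9, -0.4, -0.3]
opening: 0.997
finger_force: 0.0
t: 12.35
eef_pos: [0.5673, 0.0116, 0.2397]
orientation: [0.712, 0.702, 0.002, 0.002]
wrist_force: [0.2, 1.1, 0.6]
opening: 1.002
finger_force: 0.0
scene 145 [[0.544 0.011 0.087]
 [0.564 0.026 0.137]
 [0.584 0.03  0.142]]
((563.5262451171875, 20.05099868774414), (19.91061019897461, 42.65435028076172), 87.9092025756836)
side 375 [[0.425 0.009 0.083]
 [0.556 0.026 0.119]
 [0.582 0.166 0.165]]
((493.2356262207031, 81.39253234863281), (41.2742919921875, 229.72377014160156), 46.8782844543457)
```

View pics/placed.png

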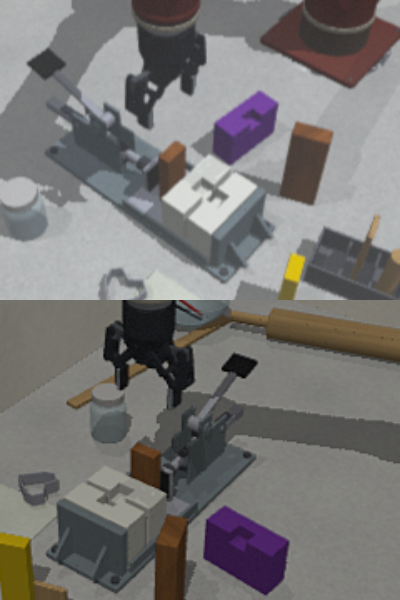

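The block stands upright in the gap, at (172,165) in the scene half, with clearance on both sides and the fingers clear. Next I move over the paddle with the fingers shut.

```bash
python3 -m creep '{"translation":[[-0.8,0,0],[-1,0,0],[-1,0,0],[-1,0,0],[-1,0,0],[-1,0,0],[-1,0,0],[-1,0,0],[-1,0,0],[-1,0,0],[-1,0,0],[-0.5,0,0]],"spin":[0,0,0,0,0,0,0,0,0,0,0,0],"claw":[-1,-1,-1,-1,-1,-1,-1,-1,-1,-1,-1,-1]}'
python3 -m creep '{"translation":[[0,0,1],[0,0,0.8],[0,0,0.5],[0,0,0],[0,0,0]],"spin":[0,0,0,0,0],"claw":[-1,-1,-1,-1,-1]}'
python3 - <<'E'
from h import *
d=cap("scene"); cv2.imwrite("pics/pad.png",cv2.resize(d["pixels"][80:260,180:380],(600,540)))
s=bot.observe(); print(s["eef_pos"],s["wrist_force"],s["opening"],s["t"])
E
```

```text
t: 13.7
eef_pos: [0.5604, -0.2739, 0.2337]
orientation: [0.713, 0.701, -0.001, -0.001]
wrist_force: [0.1, 0.3, -0.3]
opening: 0.003
finger_force: 0.0
t: 14.2
eef_pos: [0.5617, -0.2709, 0.1779]
orientation: [0.712, 0.702, 0.0, -0.0]
wrist_force: [0.1, 0.5, 0.3]
opening: -0.0
finger_force: 0.1
[ 0.56200282 -0.27105855  0.17849698] [-1.32415853  0.22621513  0.71793969] -0.0022574569418344847 14.25
```

View pics/pad.png

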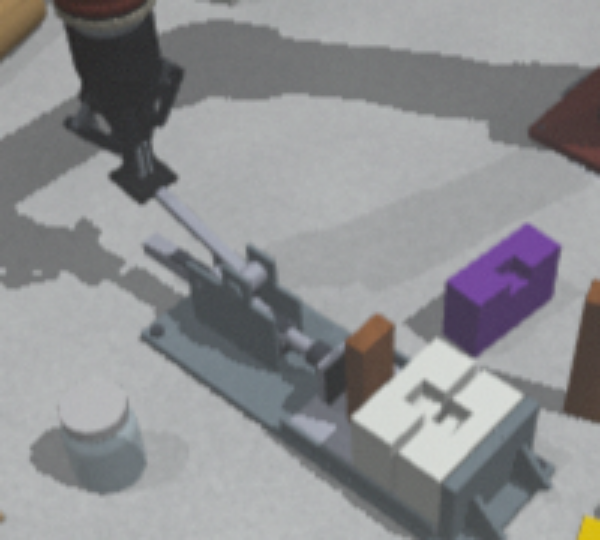

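The closed fingertips rest on the paddle at about (143,178). First stroke.

```bash
python3 -m creep '{"translation":[[0,0,0.6],[0,0,0.8],[0,0,0.7],[0,0,0.4],[0,0,0.17],[0,0,0],[0,0,0]],"spin":[0,0,0,0,0,0,0],"claw":[-1,-1,-1,-1,-1,-1,-1]}'
python3 - <<'E'
from h import *
d=cap("scene"); W=pts(d);s=bot.observe(); print(s["eef_pos"],s["wrist_force"])
v,u=np.mgrid[:400,:640]
m=(u>205)&(u<255)&(v>120)&(v<185)&(d["pixels"].max(-1)<75)&(W[...,2]<.115)&(W[...,2]>.06)
print(m.sum(),np.round(np.median(W[m],0),3) if m.any() else 0)
E
```

```text
t: 14.95
eef_pos: [0.5618, -0.2718, 0.1117]
orientation: [0.712, 0.702, 0.0, 0.001]
wrist_force: [0.3, -2.7, 3.5]
opening: 0.003
finger_force: 1.9
[ 0.56183613 -0.2717994   0.11164434] [ 0.284226   -1.50748124  4.79226578]
111 [ 0.572 -0.265  0.092]
```

```bash
python3 -m creep '{"translation":[[0,0,-0.7],[0,0,-0.8],[0,0,-0.8],[0,0,-0.5],[0,0,-0.1],[0,0,0]],"spin":[0,0,0,0,0,0],"claw":[-1,-1,-1,-1,-1,-1]}'
cat > m.py <<'E'
from h import *
d=cap("scene"); W=pts(d); s=bot.observe(); hsv=cv2.cvtColor(d["pixels"],cv2.COLOR_BGR2HSV).astype(int)
v,u=np.mgrid[:400,:640]
pad=(u>280)&(u<330)&(v>180)&(v<222)&(hsv[...,2]<60)&(hsv[...,1]<70)&(W[...,2]>.04)&(W[...,2]<.08)&(abs(W[...,0]-.565)<.025)
br=(u>285)&(u<350)&(v>165)&(v<235)&(hsv[...,0]<16)&(hsv[...,1]>90)&(W[...,2]>.105)
wh=(u>290)&(u<370)&(v>185)&(v<275)&(abs(W[...,2]-.098)<.006)&(hsv[...,2]>110)&(hsv[...,1]<40)&(abs(W[...,0]-.565)<.05)
pc=(u>200)&(u<255)&(v>110)&(v<185)&(hsv[...,2]<75)&(W[...,2]>.14)
f=lambda m,q:np.round(np.percentile(W[m],q,axis=0)[:, 1:]*1000,1).tolist() if m.sum()>5 else None
print("z",s["eef_pos"][2],"F",s["wrist_force"],"t",s["t"])
print("pad y",pad.sum(),f(pad,[50,95])); print("block",br.sum(),f(br,[2,50,98])); print("mould",f(wh,[1]))
E
python3 m.py
```

```text
t: 15.6
eef_pos: [0.5614, -0.2712, 0.183]
orientation: [0.712, 0.702, -0.0, -0.0]
wrist_force: [0.2, 0.1, -0.1]
opening: -0.001
finger_force: 0.0
z 0.18242620265102166 F [-0.16520261 -0.5678773  -0.33518892] t 15.65
pad y 27 [[-2.0, 60.7], [-0.9, 76.6]]
block 109 [[10.3, 120.3], [22.6, 138.3], [29.2, 141.5]]
mould [[47.1, 93.1]]
```

```bash
python3 -m creep '{"translation":[[0,0,0.6],[0,0,0.8],[0,0,0.8],[0,0,0.5],[0,0,0.13],[0,0,0],[0,0,0]],"spin":[0,0,0,0,0,0,0],"claw":[-1,-1,-1,-1,-1,-1,-1]}'
python3 -m creep '{"translation":[[0,0,-0.7],[0,0,-0.8],[0,0,-0.8],[0,0,-0.5],[0,0,-0.1],[0,0,0]],"spin":[0,0,0,0,0,0],"claw":[-1,-1,-1,-1,-1,-1]}'
python3 m.py
```

```text
t: 16.35
eef_pos: [0.5609, -0.2715, 0.1119]
orientation: [0.712, 0.702, -0.0, -0.001]
wrist_force: [-1.5, -1.7, 3.3]
opening: 0.002
finger_force: 1.7
t: 16.95
eef_pos: [0.5613, -0.2712, 0.1846]
orientation: [0.712, 0.702, -0.0, -0.0]
wrist_force: [0.1, 0.2, -1.2]
opening: -0.002
finger_force: 0.0
z 0.18402719968299303 F [ 0.38030288 -0.32698643 -0.08256503] t 17.0
pad y 10 [[5.5, 53.2], [6.8, 74.6]]
block 109 [[11.0, 122.3], [22.5, 138.5], [29.6, 142.1]]
mould [[46.8, 93.1]]
```

```bash
python3 -m creep '{"translation":[[0,0,0.6],[0,0,0.8],[0,0,0.8],[0,0,0.5],[0,0,0.2],[0,0,0],[0,0,0]],"spin":[0,0,0,0,0,0,0],"claw":[-1,-1,-1,-1,-1,-1,-1]}'
python3 -m creep '{"translation":[[0,0,-0.7],[0,0,-0.8],[0,0,-0.8],[0,0,-0.5],[0,0,-0.1],[0,0,0]],"spin":[0,0,0,0,0,0],"claw":[-1,-1,-1,-1,-1,-1]}'
python3 m.py
```

```text
t: 17.7
eef_pos: [0.5609, -0.2715, 0.1122]
orientation: [0.712, 0.702, -0.0, -0.001]
wrist_force: [-1.7, -1.8, 3.4]
opening: 0.001
finger_force: 1.7
t: 18.3
eef_pos: [0.5614, -0.2713, 0.1847]
orientation: [0.712, 0.702, 0.0, -0.0]
wrist_force: [0.0, -0.5, -0.1]
opening: -0.003
finger_force: 0.0
z 0.184095733967717 F [ 0.35489093  0.52374025 -0.96974208] t 18.35
pad y 10 [[12.9, 56.1], [14.1, 77.2]]
block 109 [[18.3, 113.3], [29.7, 138.2], [37.4, 141.1]]
mould [[47.1, 93.4]]
```

```bash
python3 -m creep '{"translation":[[0,0,0.6],[0,0,0.8],[0,0,0.8],[0,0,0.5],[0,0,0.18],[0,0,0],[0,0,0]],"spin":[0,0,0,0,0,0,0],"claw":[-1,-1,-1,-1,-1,-1,-1]}'
python3 -m creep '{"translation":[[0,0,-0.7],[0,0,-0.8],[0,0,-0.8],[0,0,-0.5],[0,0,-0.1],[0,0,0]],"spin":[0,0,0,0,0,0],"claw":[-1,-1,-1,-1,-1,-1]}'
python3 m.py
```

```text
t: 19.05
eef_pos: [0.5608, -0.2715, 0.1127]
orientation: [0.712, 0.702, -0.0, -0.001]
wrist_force: [-3.1, -2.1, 2.1]
opening: -0.002
finger_force: 1.6
t: 19.65
eef_pos: [0.5614, -0.2712, 0.1852]
orientation: [0.712, 0.702, 0.0, -0.0]
wrist_force: [-0.5, -0.3, 0.0]
opening: -0.004
finger_force: 0.0
z 0.18466351302856326 F [ 0.84326768 -0.01373059 -0.37072656] t 19.7
pad y 9 [[21.0, 67.3], [23.1, 76.4]]
block 103 [[26.4, 114.4], [37.1, 138.4], [45.0, 141.6]]
mould [[46.6, 93.5]]
```

```bash
python3 -m creep '{"translation":[[0,0,0.6],[0,0,0.8],[0,0,0.8],[0,0,0.5],[0,0,0.25],[0,0,0],[0,0,0]],"spin":[0,0,0,0,0,0,0],"claw":[-1,-1,-1,-1,-1,-1,-1]}'
python3 -m creep '{"translation":[[0,0,-0.7],[0,0,-0.8],[0,0,-0.8],[0,0,-0.5],[0,0,-0.1],[0,0,0]],"spin":[0,0,0,0,0,0],"claw":[-1,-1,-1,-1,-1,-1]}'
python3 m.py
```

```text
t: 20.4
eef_pos: [0.561, -0.2717, 0.1116]
orientation: [0.712, 0.702, -0.0, -0.0]
wrist_force: [-2.3, -2.0, 5.3]
opening: -0.002
finger_force: 2.8
t: 21.0
eef_pos: [0.5613, -0.2712, 0.1838]
orientation: [0.712, 0.702, -0.0, -0.0]
wrist_force: [-0.0, -0.5, -0.8]
opening: 0.003
finger_force: 0.0
z 0.1832276545651056 F [-0.75532556  0.51871527 -1.83322098] t 21.05
pad y 6 [[27.7, 71.5], [28.8, 77.4]]
block 108 [[32.8, 116.9], [44.0, 138.6], [51.7, 141.4]]
mould [[51.6, 93.7]]
```

```bash
python3 -m creep '{"translation":[[0,0,0.6],[0,0,0.8],[0,0,0.8],[0,0,0.5],[0,0,0.22],[0,0,0],[0,0,0]],"spin":[0,0,0,0,0,0,0],"claw":[-1,-1,-1,-1,-1,-1,-1]}'
python3 - <<'E'
from h import *
for i in range(3): cap("side"); s=bot.observe(); print(s["wrist_force"],s["eef_pos"][2])
E
python3 -m creep '{"translation":[[0,0,-0.7],[0,0,-0.8],[0,0,-0.8],[0,0,-0.5],[0,0,-0.1],[0,0,0]],"spin":[0,0,0,0,0,0],"claw":[-1,-1,-1,-1,-1,-1]}'
python3 m.py
```

```text
t: 21.75
eef_pos: [0.5611, -0.2719, 0.1115]
orientation: [0.712, 0.702, -0.0, -0.0]
wrist_force: [-2.3, -3.0, 8.4]
opening: 0.004
finger_force: 4.3
[-2.31145072 -2.59647844  8.02339001] 0.11148522340442678
[-3.06240004 -3.3885536   8.21392999] 0.11149146259837789
[-1.48007825 -3.06964574  7.83647293] 0.11150215806037957
t: 22.5
eef_pos: [0.5613, -0.2712, 0.1832]
orientation: [0.712, 0.702, -0.0, -0.0]
wrist_force: [0.1, 0.2, -1.3]
opening: -0.002
finger_force: 0.0
z 0.18270097579497746 F [ 0.42228539 -0.66613459 -0.5521159 ] t 22.55
pad y 7 [[32.8, 68.4], [34.9, 76.8]]
block 110 [[38.0, 119.0], [48.6, 138.4], [56.7, 141.4]]
mould [[56.5, 94.2]]
```

The lever read 5.3 N on the fifth stroke and 8.1 N on the sixth, and the mould is shut. The spring looks only lightly compressed (about 4 mm), so I'll add the one permitted tooth. I'll pause before the tooth catches to check the force.

```bash
python3 -m creep '{"translation":[[0,0,0.6],[0,0,0.8],[0,0,0.6],[0,0,0.4],[0,0,0],[0,0,0]],"spin":[0,0,0,0,0,0],"claw":[-1,-1,-1,-1,-1,-1]}'
python3 - <<'E'
from h import *
for i in range(3): cap("side"); s=bot.observe(); print(s["wrist_force"],s["eef_pos"][2])
E
```

```text
t: 23.15
eef_pos: [0.5611, -0.2728, 0.1226]
orientation: [0.713, 0.702, -0.001, 0.0]
wrist_force: [-0.8, -4.5, 6.6]
opening: 0.001
finger_force: 3.2
[-0.76785169 -3.72795133  6.1503851 ] 0.12276054588077381
[ 0.1839433  -4.14794415  4.87943417] 0.1228457564670669
[-0.73288983 -4.80032934  6.01033339] 0.12286710667723152
```

The force is about 6 N just before the tooth catches, well short of danger, so I finish the stroke.

```bash
python3 -m creep '{"translation":[[0,0,0.25],[0,0,0.2],[0,0,0],[0,0,0]],"spin":[0,0,0,0],"claw":[-1,-1,-1,-1]}'
python3 - <<'E'
from h import *
for i in range(3): cap("side"); s=bot.observe(); print(s["wrist_force"],s["eef_pos"][2])
E
python3 -m creep '{"translation":[[0,0,-0.7],[0,0,-0.8],[0,0,-0.8],[0,0,-0.5],[0,0,-0.1],[0,0,0]],"spin":[0,0,0,0,0,0],"claw":[-1,-1,-1,-1,-1,-1]}'
python3 m.py
```

```text
t: 23.7
eef_pos: [0.5611, -0.2724, 0.1118]
orientation: [0.713, 0.702, -0.0, 0.0]
wrist_force: [-0.3, -2.0, 7.8]
opening: 0.0
finger_force: 4.0
[-1.07759874 -3.35617713  7.22295753] 0.11180265940137529
[-1.06924277 -2.63009869  7.61856408] 0.11182611912398593
[-1.15335988 -2.97971545  7.15914765] 0.11181604292172441
t: 24.45
eef_pos: [0.5612, -0.2713, 0.1841]
orientation: [0.712, 0.702, -0.0, -0.0]
wrist_force: [0.0, 0.8, 0.4]
opening: 0.002
finger_force: 0.0
z 0.1836869188642656 F [ 0.53878741  0.17775877 -0.42554569] t 24.5
pad y 8 [[32.3, 68.6], [34.9, 76.2]]
block 111 [[37.7, 115.8], [49.3, 138.7], [56.9, 141.5]]
mould [[56.7, 94.5]]
```

The last stroke read only 7.4 N. I'll probe gently, staying well short of the tooth, to see whether that tooth was gained.

```bash
cat > f.py <<'E'
from h import *
F=[]
for i in range(4): cap("side"); s=bot.observe(); F.append(s["wrist_force"])
print("meanF",np.round(np.mean(F,0),2),"z",round(s["eef_pos"][2],4),s["t"])
E
python3 -m creep '{"translation":[[0,0,0.5],[0,0,0.6],[0,0,0.25],[0,0,0],[0,0,0]],"spin":[0,0,0,0,0],"claw":[-1,-1,-1,-1,-1]}' >/dev/null; python3 f.py
python3 -m creep '{"translation":[[0,0,0.4],[0,0,0.1],[0,0,0],[0,0,0]],"spin":[0,0,0,0],"claw":[-1,-1,-1,-1]}' >/dev/null; python3 f.py
```

```text
meanF [-0.32 -3.38  6.06] z 0.1504 25.2
meanF [ 0.27 -5.77  9.01] z 0.1385 25.8
```

The force already reads 9 N at a shallow angle, against 6 N much deeper on the previous stroke. The tooth was gained and the clamp is tight, so I stop here and withdraw.

```bash
python3 -m creep '{"translation":[[0,0,-0.5],[0,0,-0.8],[0,0,-0.8],[0,0,-0.8],[0,0,-0.8],[0,0,-0.8],[0,0,-0.5],[0,0,0],[0,0,0],[0,0,0]],"spin":[0,0,0,0,0,0,0,0,0,0],"claw":[-1,-1,-1,-1,-1,-1,-1,-1,-1,-1]}'
python3 m.py; python3 - <<'E'
from h import *
d=cap("scene"); e=cap("side"); cv2.imwrite("pics/fin.png",np.vstack([cv2.resize(d["pixels"][100:280,200:440],(400,300)),cv2.resize(e["pixels"][110:290,240:480],(400,300))]))
E
```

```text
t: 26.8
eef_pos: [0.5609, -0.2712, 0.2623]
orientation: [0.712, 0.702, -0.0, -0.001]
wrist_force: [0.3, 0.5, 0.2]
opening: 0.002
finger_force: 0.0
z 0.26241024745637875 F [-0.43314475 -0.17780892 -0.60045831] t 26.85
pad y 5 None
block 113 [[37.3, 112.4], [49.5, 138.4], [56.8, 141.6]]
mould [[56.7, 94.6]]
```

View pics/fin.png

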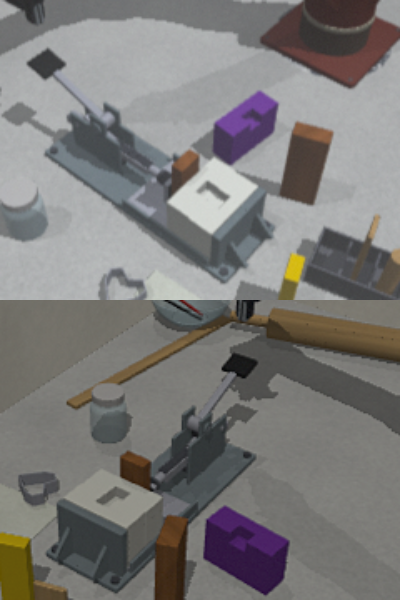

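The mould is shut with no visible seam, the block is upright against it at (184,172), the lever is back up and the robot is clear.

```bash
python3 -c "
from rig import bot
print(bot.close_job())"
```

```text
the job is handed in; nothing more can be done
None
```

I've handed the job in, but no verdict came back: the block stands upright between pad and mould, seven strokes have shut the halves tight, the lever is back up and heavy, and the robot is clear; I estimate the clamp force at 27 N, as it couldn't be measured directly.

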